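Clamp a bisque beaker with a click-stop knob

ROBOT

A 6-joint arm with a two-finger parallel gripper is mounted at the origin on the work surface. World frame = base frame: x ahead of the robot, y to its left, z up, the work surface at z = 0. Lengths are in m, angles in rad, forces in N, time in s.
With the tool pointing down it reaches from about 0.35 to 0.775 m from the base axis. Payload 5.5 kg.
Tool frame: the origin (TCP) lies between the finger pads; the fingertips stand 11 mm ahead of it and the grasp point (between the pads) lies 8 mm behind it (tips_ahead is the distance from the TCP to the fingertips, in m); z points along the fingers, y is the line along which they close (so a half turn about z gives the same grasp; the last joint's range is limited). The gripper opens to 85 mm and grips with 20 to 120 N. Pads are 22 mm wide; open, the fingers measure 114 mm over their backs; the gripper's body (76 mm by 85 mm) begins 54 mm behind the grasp point. The pads swing forward as they close: fully open they stand 13 mm farther back than shut.
Start: joints at [0.961, 0.313, 0.046, 1.304, 0, 1.431], TCP at [0.26, 0.513, 0.214] pointing down, gripper open.
Joint ranges: [-2.76, 2.76], [-0.86, 1.69], [-1.03, 1.26], [-2.2, 2.34], [-1.47, 1.5], [-3.14, 3.14]. Speed limits (rad/s): [2.57, 2.57, 3.14, 3.14, 3.14, 3.14].

INTERFACE

Orientations are given as a unit quaternion [w, x, y, z].
In Python, from workcell import * gives the robot as it stands. The module is installed in compiled form; this text tells all that it offers.
- The arm moves only by the tool jog_arm, never from a script. Its argument "moves" is a list of rows, each an object with "fingers": the closure, from 0 (fully open) to 1 (shut); "slide": the shift along the tool's x, y, z in mm, a list of three; "angular": the turn, a rotation vector about the tool's x, y, z in degrees, a list of three. A call has 1 to 10 rows; each row is the pose to reach, as a shift and turn from the pose commanded when the call began, along the tool's axes at that moment; what a row does not reach only later rows make up. A row lasts 1/12 s, in which the tool goes at most 41.7 mm and 7.16 degrees, less where a joint would pass 70% of its speed; a pose out of reach is approached as far as the arm can. A call with a gripper value outside its range is refused whole. The fingers move at their own pace and stop on an object; "squeeze" is the grip in N (left out, the last holds). Time passes only in rows, so rows that repeat a pose let the fingers close. It gives the time, the measured TCP pose, the force, the opening and the grip force at its end, in the units of the state.
- get_state(): the state, without advancing time (a new reading comes with each control period).
- read_camera(name): name is "scene" or "top"; returns a dict with "color" (480x640x3 uint8, red, green, blue), "fovy" (degrees; the focal length in pixels is half the picture's height over the tangent of half this angle, whatever the lens; pixels are square), "cx", "cy" (the principal point, pixels), "world_from_camera" (4x4, takes a point from camera to world coordinates). Camera axes: x right, y down, z forward; pixel columns grow to the right and rows downward; lengths in m; the calibration is good to about 2 mm. A picture is of the moment at which its call begins. There is no depth.
- hand_in(): hands the job in; it is judged then, once.
Trained networks look in a picture, given as the dict that the camera call returned (one of the last four; its "shot" number tells which), for a name from the list of things; names that differ only in an ending like _2 or _b are one class to them, and where a whole thing is asked for, a point or a joint stands for the part that bears it (a point fixed in the world has none). Each returns a list of dicts, best first, with "p" (0 to 1); they miss things now and then, are a little off and sometimes report something else, mostly with a low value. They report only what shows in the picture. A call takes as long as a camera call. They do not tell look-alikes from the thing itself.
- look_for(target, picture): "point" ([column, row] in pixels, amid what is visible of it).
- tip_of(target, picture): "point" ([column, row] in pixels: a listed point, or the origin of a listed thing).
The state is a dict: "clock": time; "joint_pos": joint angles; "qvel": joint speeds; "tau": joint torques, N m; "tcp_pos": TCP position; "orientation": TCP orientation; "wrist_force": force on the tool from outside, world axes, zero at the start; "ft_torque": the same for the moment, N m; "finger_gap": finger opening in m; "grip_force": force on a finger pad.
Only numpy, scipy, OpenCV 4.12 (cv2) and the standard library are available. Lean on these libraries where they do the work, as an engineer would, in place of code of your own. Each camera call takes 0.05 s, during which the arm holds its last target. There are 200 camera calls.

TASK

Stand the terracotta beaker on the bed of the blue clamping fixture, between the rubber-faced jaw and the V stop, and let go of it. Then turn the orange knob clockwise until the torque limiter slips and you feel it click, and stop there: one click is enough, and never more than two. The beaker is fragile, so handle it gently, leave it standing upright and clamped, and leave the other things where they are.

Things in the scene. Friction and masses are not known exactly. Their poses are not given: they have to be found in the camera images.
- beaker: Open terracotta (bisque) beaker, plain cylinder 52 mm across, 100 mm high, wall 4 mm, about 0.2 kg; stands on the table. Origin at the centre of its underside, z up. It cracks if squeezed or pushed with more than 90 N; a grip of 20 to 30 N is plenty.
- seat (a point): On the bed of the fixture, 12 mm over the table, 29 mm from the moving jaw's face: where the centre of the beaker's underside comes to lie if it stands 3 mm off the jaw. Axes as the fixture's: y is the clamping line from jaw to V stop. The jaw's face is flat black rubber, 52 mm wide, its top 48 mm above the bed.
- knob_grip (a point): On the knob's vertical axis, 12 mm below the top of its grip: an upright orange bar 46 mm long (this point's x), 14 mm thick (its y), 30 mm high, its top 111 mm over the table. Below it a black disc 46 mm across and an aluminium ring, 64 mm, with a red mark. It lies about 127 mm from the seat point, towards the fixture's -y. Clockwise from above closes the jaw. Grip it with 40 N or more.
- knob: The same knob, origin on its axis at the disc's underside, 75 mm over the table. Running freely takes about 0.33 N m. With the beaker clamped it climbs to about 0.48 N m, then slips: past the tooth (a click) it even pulls ahead by about 0.2 N m; ring and jaw stand still, the knob turns on alone, peaking again every click (0.31 rad, 20 a turn). The jaw stays clamped, at about 20 N, when it is let go.
- click_pin (a joint): Small red pin, 5 mm across, in the aluminium ring under the knob, that records slipped clicks: its rise in m, 0 at the start, up 0.0002 m for each click slipped clockwise (down for anticlockwise). It does not move while the limiter holds. Its reading is noisier than that.
- fixture: Grey bed plate 120 x 270 x 12 mm, fixed to the table, with a blue drive housing under the knob (75 x 75 mm, top 67 mm over the table), the moving jaw, and at its +y end a blue V stop with black rubber faces 44 mm high. Origin on the table under its middle, y from knob to V. The V stop is set differently each time: it leaves the beaker 6 to 15 mm of free gap. The jaw advances 6 mm per rad of screw.
- mug: Bystander: white mug, 68 mm wide and 85 mm high, handle on its +y side; origin at the centre of its underside.
- glaze_jar: Bystander: green glass jar with white lid, 58 mm wide, 95 mm high; origin at the centre of its underside.
- bowl: Bystander: blue bowl, 100 mm wide, 50 mm high; origin at the centre of its underside.
- brush: Bystander: brush lying down; origin at the centre of its underside.
- spatula: Bystander: spatula lying down; origin at the centre of its underside.
- rib: Bystander: flat wooden rib, 90 x 45 x 8 mm; origin at the centre of its underside.
There are look-alikes about, which are no part of the job. There is more than one size of the beaker; the one meant has the size given above.

How it is judged:
By the outcome, as a careful person would: the job done as asked, in the order asked, and still so for the second after the job is handed in, with the robot touching nothing.
It also fails if it takes over 72 s, if anything falls off the work surface, if the arm or the gripper's body presses on something with over 40 N, if the wrist force passes 120 N, or if a joint passes its speed limit or range.

## Working session

There is one attempt and no reset: what is moved stays moved. The work goes in short steps, Python scripts to look and compute and a tool call to move; the robot and the scene stay as the last step left them, time stands still between calls to the robot, and variables do not carry over. Pictures are saved under pics/ and viewed, at most 10 in all, crops included, and the job is handed in when it is done.

Besides the shell and the picture viewer there is one more tool, called after "Request:" in YAML: its name, and indented under it one key for each argument. jog_arm: Moves the arm, as the interface text tells. Its arguments: {"type":"object","properties":{"moves":{"type":"array","items":{"type":"object","properties":{"fingers":{"type":"number"},"slide":{"type":"array","items":{"type":"number"}},"angular":{"type":"array","items":{"type":"number"}}}}},"squeeze":{"type":"number"}},"required":["moves"]}

```bash
mkdir -p pics
cat > h.py <<'E'
from workcell import *
import numpy as np, cv2
from scipy.spatial.transform import Rotation as R
def ray(pic,px):
    f=240/np.tan(np.radians(pic["fovy"])/2); T=np.array(pic["world_from_camera"])
    d=T[:3,:3]@np.array([(px[0]-pic["cx"])/f,(px[1]-pic["cy"])/f,1]); return T[:3,3],d
def onz(pic,px,z):
    o,d=ray(pic,px); return o+d*(z-o[2])/d[2]
def tri(pa,a,pb,b):
    o1,d1=ray(pa,a);o2,d2=ray(pb,b)
    s=np.linalg.lstsq(np.c_[d1,-d2],o2-o1,rcond=None)[0]
    return (o1+s[0]*d1+o2+s[1]*d2)/2, np.linalg.norm(o1+s[0]*d1-o2-s[1]*d2)
def proj(pic,P):
    f=240/np.tan(np.radians(pic["fovy"])/2); T=np.linalg.inv(np.array(pic["world_from_camera"]))
    q=T[:3,:3]@P+T[:3,3]; return f*q[0]/q[2]+pic["cx"],f*q[1]/q[2]+pic["cy"]
def totool(d):  # world shift -> tool mm
    s=get_state(); w,x,y,z=s["orientation"]; return R.from_quat([x,y,z,w]).inv().apply(d)*1000
def save(n,im): cv2.imwrite("pics/"+n,im[:,:,::-1])
E
python3 - <<'E'
from h import *
s=get_state(); print(s)
t=read_camera("top"); c=read_camera("scene")
for n,p in(("top",t),("scene",c)):
    save(n+"0.png",p["color"]); print(n,p["fovy"],np.round(p["world_from_camera"],3).tolist())
    for k,z in (("beaker",0),("seat",.012),("knob_grip",.099),("knob",.075),("fixture",0),("mug",0),("glaze_jar",0),("bowl",0)):
        for r in tip_of(k,p)[:4]: print(k,np.round(r["point"],1),round(r["p"],2),np.round(onz(p,r["point"],z),3))
E
```

```text
{'clock': 0.0, 'joint_pos': array([9.61417560e-01, 3.13993083e-01, 4.49826626e-02, 1.30361583e+00,
       2.21017440e-05, 1.43119058e+00]), 'qvel': array([-2.38818734e-04,  5.83540922e-04, -3.17793128e-04, -8.18541158e-04,
        1.64365635e-04,  6.93578681e-05]), 'tau': array([-3.63417385e-04, -4.80623710e+01,  2.98537803e+01,  1.93256722e-02,
       -3.13574037e-04, -5.05881417e-06]), 'tcp_pos': array([0.25998218, 0.5122551 , 0.21271458]), 'orientation': array([-3.44978377e-04,  2.32732525e-01,  9.72540351e-01, -8.47507479e-04]), 'wrist_force': array([ 0.56303384, -0.06665617, -1.0007597 ]), 'ft_torque': array([-0.02058964, -0.02983877, -0.00627891]), 'grip_force': 0.0, 'finger_gap': 0.08539226741154785}
top 55.81946801150574 [[-0.02, -0.987, 0.162, 0.375], [-0.999, 0.024, 0.022, 0.019], [-0.025, -0.161, -0.987, 1.177], [0.0, 0.0, 0.0, 1.0]]
beaker [267.2 244.8] 0.94 [0.557 0.193 0.   ]
beaker [224.6 218. ] 0.72 [0.632 0.308 0.   ]
seat [344.7 235.5] 0.87 [ 0.575 -0.011  0.012]
knob_grip [397.4 237.9] 0.86 [ 0.551 -0.135  0.099]
knob [398.4 239.1] 0.77 [ 0.552 -0.141  0.075]
fixture [364.8 241.5] 0.66 [ 0.56  -0.064  0.   ]
mug [230.1 267.1] 0.93 [0.5   0.291 0.   ]
mug [398.5 242.4] 0.41 [ 0.555 -0.152  0.   ]
bowl [283.1 175.3] 0.79 [0.746 0.15  0.   ]
scene 46.11968172148196 [[0.324, 0.651, -0.686, 1.59], [0.946, -0.237, 0.222, -0.299], [-0.019, -0.721, -0.692, 1.116], [0.0, 0.0, 0.0, 1.0]]
beaker [411.3 254.1] 0.65 [0.626 0.304 0.   ]
beaker [366.1 251. ] 0.58 [0.572 0.191 0.   ]
beaker [247.7 250.6] 0.57 [ 0.456 -0.122  0.   ]
seat [296.4 267.9] 0.76 [ 0.578 -0.016  0.012]
knob_grip [243.2 250.5] 0.56 [ 0.552 -0.148  0.099]
knob [248.  253.2] 0.62 [ 0.542 -0.135  0.075]
knob [362.1 250.2] 0.48 [0.634 0.149 0.075]
fixture [277.3 273.9] 0.78 [ 0.571 -0.069  0.   ]
mug [394.4 233.8] 0.91 [0.534 0.295 0.   ]
glaze_jar [348.2 227.9] 0.66 [0.465 0.179 0.   ]
bowl [378.9 297.6] 0.89 [0.74  0.155 0.   ]
```

```bash
python3 -c "
import cv2,numpy as np
" ; ls pics
```

```text
scene0.png
top0.png
```

View pics/top0.png

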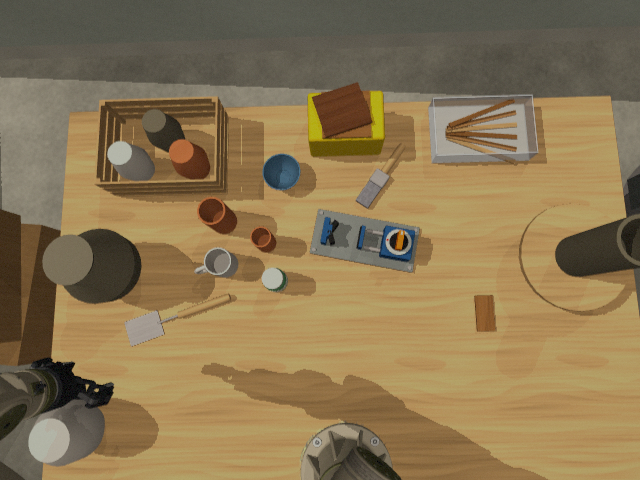

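View pics/scene0.png

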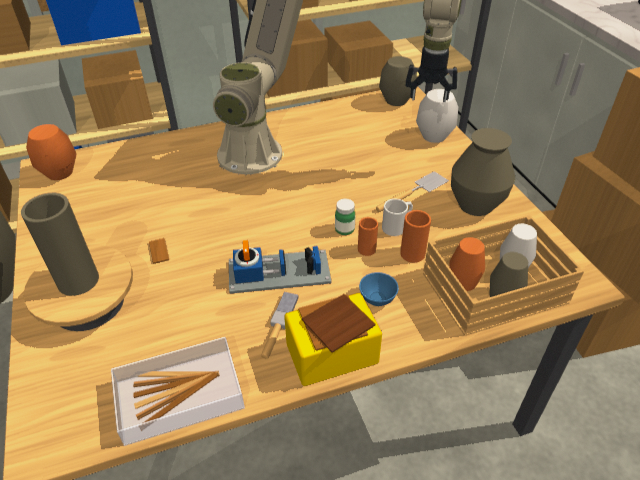

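The two candidates for the beaker are the small terracotta cylinder (top 262,240; scene 368,236) and a larger one (top 213,212; scene 415,237). There is also a red jar in the crate (top 188,158). I'll fit sizes to both, and draw the fixture model for checking.

```bash
cat > fit.py <<'E'
from h import *
from scipy.optimize import minimize
def hull(pic,x,y,r,h,z0=0):
    a=np.linspace(0,2*np.pi,40)
    P=[proj(pic,np.array([x+r*np.cos(t),y+r*np.sin(t),z])) for t in a for z in(z0,z0+h)]
    return cv2.convexHull((np.array(P)*16).astype(np.int32))
def mask(pic,c,w=45):
    hsv=cv2.cvtColor(pic["color"],cv2.COLOR_RGB2HSV)
    m=((hsv[...,0]<10)|(hsv[...,0]>172))&(hsv[...,1]>130)
    m=m.astype(np.uint8); m=cv2.morphologyEx(m,cv2.MORPH_CLOSE,np.ones((5,5)))
    n,l,st,ce=cv2.connectedComponentsWithStats(m)
    k=min(range(1,n),key=lambda i:np.hypot(*(ce[i]-c))+(1e3 if st[i,4]<80 else 0)); return l==k
def fit(pics,cs,x0):
    ms=[mask(p,c) for p,c in zip(pics,cs)]
    def cost(v):
        e=0
        for p,m in zip(pics,ms):
            q=np.zeros(m.shape,np.uint8); cv2.fillConvexPoly(q,hull(p,*v),255,cv2.LINE_AA,4); q=q/255.
            e+=1-np.minimum(q,m).sum()/np.maximum(q,m).sum()
        return e
    s=np.array([[0,0,0,0],[.01,0,0,0],[0,.01,0,0],[0,0,.006,0],[0,0,0,.015]])+x0
    return minimize(cost,x0,method="Nelder-Mead",options=dict(initial_simplex=s,maxiter=300))
E
python3 - <<'E'
from fit import *
t=read_camera("top"); c=read_camera("scene")
for cs,x0 in(((262,240),(368,236)),[.56,.19,.028,.1]),(((215,215),(415,237)),[.63,.305,.035,.12]):
    r=fit([t,c],cs,x0); print(np.round(r.x,4),round(r.fun,3))
    if x0[0]<.6:b=r.x
S={}
for k in("seat","knob_grip","knob"):
    a,bb=tip_of(k,t)[0]["point"],tip_of(k,c)[0]["point"]; P,e=tri(t,a,c,bb); S[k]=P; print(k,np.round(P,4),round(e,4))
G=[tri(t,(0,0),c,(0,0))]
# fixture model
d=S["seat"][:2]-S["knob_grip"][:2]; print(np.linalg.norm(d)); y=d/np.linalg.norm(d); x=np.array([y[1],-y[0]])
out=[]
for p,(u,v,w,h) in((t,(240,190,200,110)),(c,(215,185,230,120))):
    im=p["color"].copy(); im=cv2.resize(im,None,fx=4,fy=4,interpolation=cv2.INTER_CUBIC)
    q=lambda P:tuple(int(4*a+2) for a in proj(p,P))
    hh=hull(p,b[0],b[1],.026,.1)/16*4+2; cv2.polylines(im,[hh.astype(np.int32)],True,(0,255,0))
    k=S["knob_grip"][:2]
    for s in(-1,1):
        for e in (-1,1): cv2.circle(im,q(np.r_[k+s*.023*x+e*.007*y,.111]),3,(255,0,255),-1)
    cv2.circle(im,q(np.r_[k+y*.127,.012]),4,(0,255,0),-1)
    out.append(im[v*4:(v+h)*4,u*4:(u+w)*4])
save("fit1.png",np.vstack([cv2.resize(o,(600,300)) for o in out]))
E
```

```text
[0.5873 0.2157 0.0145 0.0008] 1.335
[0.6236 0.3082 0.0267 0.129 ] 1.372
seat [ 0.5688 -0.0122 -0.0041] 0.001
knob_grip [0.6243 0.0391 0.2055] 0.3636Traceback (most recent call last):
  File "<stdin>", line 8, in <module>
IndexError: list index out of range
```

Run:
```python
import cv2
for n,pts in(("top",[(262,246),(262,232),(215,222),(230,225),(270,255)]),("scene",[(366,240),(368,223),(371,250),(412,245),(385,250)])):
    h=cv2.cvtColor(cv2.imread(f"pics/{n}0.png"),cv2.COLOR_BGR2HSV)
    print(n,[(p,h[p[1],p[0]].tolist()) for p in pts])
a=cv2.imread("pics/top0.png")[185:295,190:430];b=cv2.imread("pics/scene0.png")[195:305,220:460]
cv2.imwrite("pics/crop1.png",cv2.vconcat([cv2.resize(x,(640,293),interpolation=cv2.INTER_CUBIC) for x in(a,b)]))
```

```text
top [((262, 246), [12, 173, 168]), ((262, 232), [9, 167, 87]), ((215, 222), [12, 172, 176]), ((230, 225), [11, 177, 85]), ((270, 255), [18, 128, 176])]
scene [((366, 240), [11, 194, 130]), ((368, 223), [11, 189, 132]), ((371, 250), [11, 192, 125]), ((412, 245), [11, 192, 121]), ((385, 250), [17, 150, 170])]
```

View pics/crop1.png

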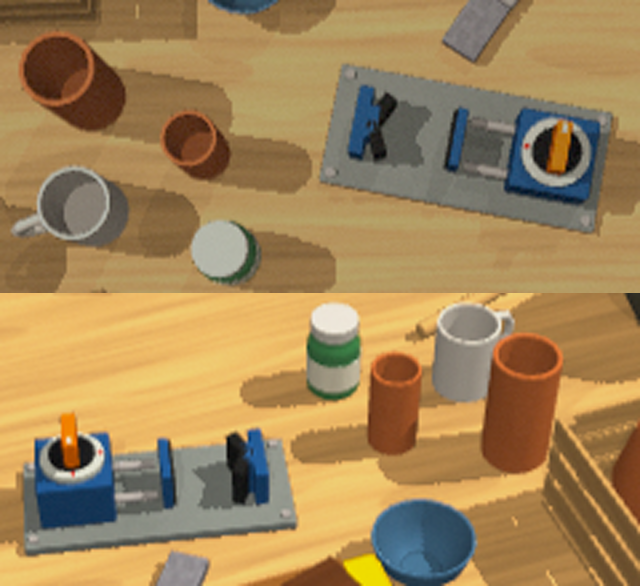

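The crop shows the small beaker at top (262,240), with the jar and mug close by. The large one is at (213,212), beside the mug. I'll fix the hue threshold.

```bash
sed -i 's/m=((hsv.*/m=(hsv[...,0]<15)\&(hsv[...,1]>155)/; s/np.ones((5,5))/np.ones((3,3))/' fit.py
python3 - <<'E'
from fit import *
t=read_camera("top"); c=read_camera("scene")
for cs,x0 in(((262,240),(368,236)),[.56,.19,.028,.1]),(((215,215),(415,237)),[.63,.305,.035,.12]):
    print([int(mask(p,q).sum()) for p,q in zip((t,c),cs)])
    r=fit([t,c],cs,x0); print(np.round(r.x,4),round(r.fun,3))
    if x0[0]<.6:b=r.x
# orange bar: pixels, top-face long axis
for n,p,(u,v,w,h) in(("top",t,(375,215,50,50)),("scene",c,(225,230,45,50))):
    hsv=cv2.cvtColor(p["color"],cv2.COLOR_RGB2HSV)[v:v+h,u:u+w]
    m=((hsv[...,0]>8)&(hsv[...,0]<22)&(hsv[...,1]>200)&(hsv[...,2]>110)).astype(np.uint8)
    pts=np.argwhere(m)[:,::-1]+[u,v]; print(n,len(pts),cv2.minAreaRect(pts.astype(np.float32)),pts.mean(0))
# grey bed corners in top (pixel->z=.012): from rough screw positions
K=[(a/2.667+190,bb/2.667+185) for a,bb in((348,72),(330,172),(588,222),(606,118))]
for k in K: print(np.round(onz(t,k,.012),4))
# ring white/alu centre (z~.075), blue jaw
hsv=cv2.cvtColor(t["color"],cv2.COLOR_RGB2HSV); 
m=((hsv[...,1]<45)&(hsv[...,2]>130)).astype(np.uint8); m[:215]=0;m[265:]=0;m[:,:380]=0;m[:,418:]=0
pts=np.argwhere(m)[:,::-1].astype(np.float32); el=cv2.fitEllipse(cv2.convexHull(pts)); print(len(pts),el,onz(t,el[0],.075))
for r in tip_of("knob_grip",t)[:2]+tip_of("seat",t)[:2]: print(r)
E
```

```text
[488, 680]
[0.5633 0.1956 0.024  0.0968] 0.096
[1014, 1270]
[0.6233 0.3089 0.0322 0.1302] 0.072
top 112 ((399.47296142578125, 239.66217041015625), (6.740358352661133, 18.248287200927734), 9.462321281433105) [399.32142857 240.54464286]
scene 105 ((245.57933044433594, 249.95172119140625), (20.097007751464844, 5.647092819213867), 85.2363510131836) [245.66666667 249.77142857]
[0.639 0.051 0.012]
[0.5398 0.0704 0.012 ]
[ 0.4854 -0.1773  0.012 ]
[ 0.5867 -0.1999  0.012 ]
214 ((398.895263671875, 236.70974731445312), (32.475643157958984, 38.08505630493164), 76.5606689453125) [ 0.55771028 -0.14229836  0.075     ]
{'point': [399.0, 240.6], 'p': 0.54}
{'point': [345.9, 233.5], 'p': 0.95}
```

The small one measures about 50 x 97 mm, so it's the right beaker. The other (about 65 x 130 mm) is the decoy. The fixture's y axis is about (0.209, 0.978), and the bar lies along fixture x. Next I'll move above the beaker, with fingers closing along yaw 150°, between jar and mug.

Request:
jog_arm:
  moves:
    - {"fingers":0,"slide":[-20,-7,0],"angular":[0,0,-4]}
    - {"fingers":0,"slide":[-55,-19,0],"angular":[0,0,-10]}
    - {"fingers":0,"slide":[-94,-33,0],"angular":[0,0,-17]}
    - {"fingers":0,"slide":[-133,-47,0],"angular":[0,0,-24]}
    - {"fingers":0,"slide":[-172,-60,0],"angular":[0,0,-31]}
    - {"fingers":0,"slide":[-211,-74,0],"angular":[0,0,-38]}
    - {"fingers":0,"slide":[-250,-88,0],"angular":[0,0,-45]}
    - {"fingers":0,"slide":[-289,-101,0],"angular":[0,0,-52]}
    - {"fingers":0,"slide":[-328,-115,0],"angular":[0,0,-59]}
    - {"fingers":0,"slide":[-350,-123,0],"angular":[0,0,-66]}

```text
clock: 2.33
tcp_pos: [0.5138, 0.2475, 0.2138]
orientation: [0.0, -0.309, 0.951, 0.0]
wrist_force: [0.5, 0.9, 0.3]
finger_gap: 0.0853
grip_force: 0.0
```

Run:
```python
from h import *
print(get_state()["tcp_pos"],get_state()["joint_pos"])
t={"cx":0}
t=read_camera("top")
print("jar",onz(t,(274,278),.095),"mug",onz(t,(218,261),.085))
print(totool(np.array([.5633,.1956,.15])-get_state()["tcp_pos"]), R.from_quat(np.roll(get_state()["orientation"],-1)).as_matrix())
```

```text
[0.51379488 0.2475218  0.21382656] [ 3.08104801e-01  3.03458312e-01  3.31121512e-02  1.29991002e+00
  1.76281821e-04 -3.21186870e-01]
jar [0.46138834 0.16301215 0.095     ] mug [0.50658929 0.301183   0.085     ]
[ -7.84255924 -63.60188184  63.68647064] [[-0.80669208 -0.59095786  0.00408681]
 [-0.59096993  0.80668824 -0.00293871]
 [-0.00156012 -0.00478582 -0.99998733]]
```

Request:
jog_arm:
  moves:
    - {"fingers":0,"slide":[-2,-16,10],"angular":[0,0,-7]}
    - {"fingers":0,"slide":[-4,-32,25],"angular":[0,0,-14]}
    - {"fingers":0,"slide":[-6,-48,40],"angular":[0,0,-21]}
    - {"fingers":0,"slide":[-8,-60,55],"angular":[0,0,-28]}
    - {"fingers":0,"slide":[-8,-63.5,62],"angular":[0,0,-35]}
    - {"fingers":0,"slide":[-8,-63.5,64],"angular":[0,0,-42]}
    - {"fingers":0,"slide":[-8,-63.5,64],"angular":[0,0,-42]}
    - {"fingers":0,"slide":[-8,-63.5,64],"angular":[0,0,-42]}

```text
clock: 3.05
tcp_pos: [0.5561, 0.2022, 0.1495]
orientation: [-0.0, -0.626, 0.78, 0.0]
wrist_force: [0.1, 0.3, -0.3]
finger_gap: 0.0857
grip_force: 0.0
```

Run:
```python
from fit import *
s=get_state();print(s["tcp_pos"]); M=R.from_quat(np.roll(s["orientation"],-1)).as_matrix(); print(np.round(M,3))
print(totool(np.array([.5633,.1956,.07])-s["tcp_pos"]))
c=read_camera("scene");t=read_camera("top")
save("hov.png",np.hstack([cv2.resize(p["color"][v:v+120,u:u+100],(400,480)) for p,u,v in((t,220,180),(c,320,170))]))
```

```text
[0.55614519 0.2021898  0.14950102]
[[-0.217 -0.976 -0.   ]
 [-0.976  0.217 -0.   ]
 [ 0.     0.    -1.   ]]
[ 4.87612151 -8.44028575 79.49851276]
```

View pics/hov.png

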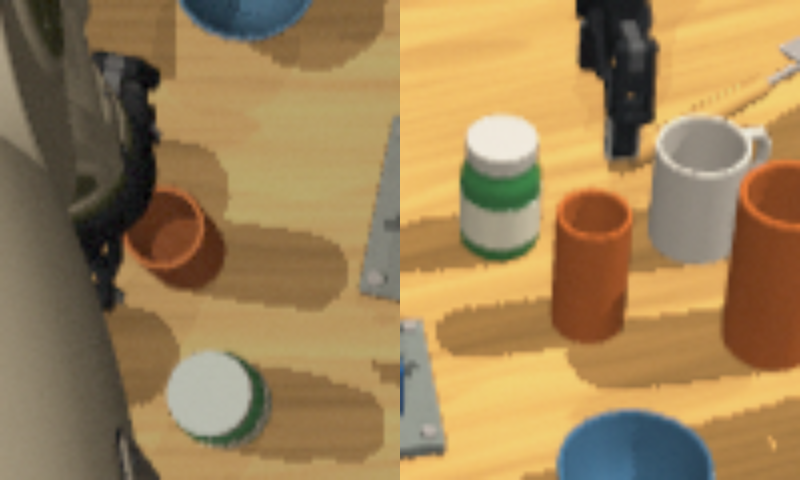

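The hover picture shows the small beaker (top ~263,240; scene ~368,235) with the gripper seemingly to its +y side. I'll check by projecting the fingers.

Run:
```python
from fit import *
s=get_state();M=R.from_quat(np.roll(s["orientation"],-1)).as_matrix();p=s["tcp_pos"]; print(p)
c=read_camera("scene");t=read_camera("top")
for n,pc in(("t",t),("s",c)):
    for e in(-.0427,.0427): print(n,np.round(proj(pc,p+M@[0,e,.005]),1))
    print("beaker top",np.round(proj(pc,np.array([.5633,.1956,.1])),1))
```

```text
[0.55646375 0.20243715 0.15013898]
t [258.1 218. ]
t [250.  253.6]
beaker top [260.2 236. ]
s [373.7 217.8]
s [367.6 197.1]
beaker top [368.4 222.2]
```

The fingers project where they show, so the remaining shift is right. Descending.

Request:
jog_arm:
  moves:
    - {"fingers":0,"slide":[5,-8,0]}
    - {"fingers":0,"slide":[5,-8,10]}
    - {"fingers":0,"slide":[5,-8,25]}
    - {"fingers":0,"slide":[5,-8,42]}
    - {"fingers":0,"slide":[5,-8,58]}
    - {"fingers":0,"slide":[5,-8,72]}
    - {"fingers":0,"slide":[5,-8,79]}
    - {"fingers":0,"slide":[5,-8,79]}
    - {"fingers":0,"slide":[5,-8,79]}

```text
schema error: expected keys fingers, slide, angular
```

Run:
```python
from fit import *
print(get_state()["tcp_pos"],get_state()["wrist_force"])
c=read_camera("scene");t=read_camera("top")
save("low.png",np.hstack([cv2.resize(p["color"][v:v+120,u:u+100],(400,480)) for p,u,v in((t,220,180),(c,320,170))]))
```

```text
[0.55646631 0.20247814 0.15023263] [ 0.19718309  0.51504826 -0.15832342]
```

View pics/low.png

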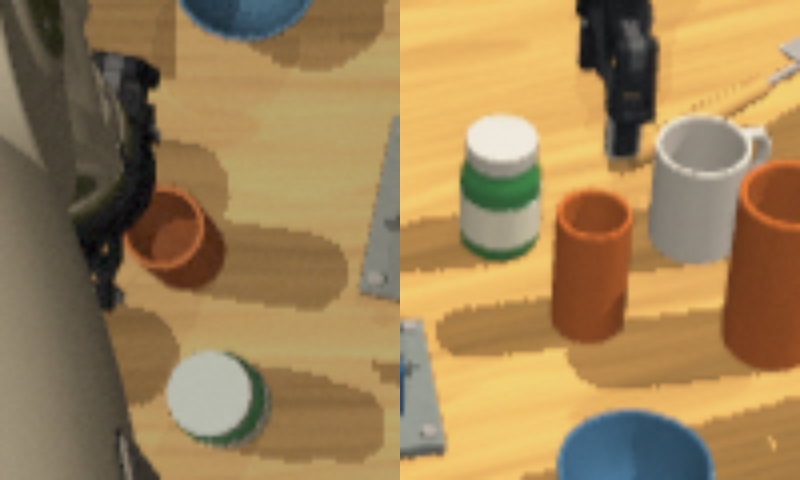

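The arm hasn't moved: the picture is as before, and angular is required.

Request:
jog_arm:
  moves:
    - {"fingers":0,"slide":[5,-8,0],"angular":[0,0,0]}
    - {"fingers":0,"slide":[5,-8,10],"angular":[0,0,0]}
    - {"fingers":0,"slide":[5,-8,25],"angular":[0,0,0]}
    - {"fingers":0,"slide":[5,-8,42],"angular":[0,0,0]}
    - {"fingers":0,"slide":[5,-8,58],"angular":[0,0,0]}
    - {"fingers":0,"slide":[5,-8,72],"angular":[0,0,0]}
    - {"fingers":0,"slide":[5,-8,79],"angular":[0,0,0]}
    - {"fingers":0,"slide":[5,-8,79],"angular":[0,0,0]}
    - {"fingers":0,"slide":[5,-8,79],"angular":[0,0,0]}

```text
clock: 4.1
tcp_pos: [0.5629, 0.1953, 0.0702]
orientation: [-0.0, -0.627, 0.779, 0.0]
wrist_force: [-0.4, -0.2, 0.7]
finger_gap: 0.0856
grip_force: 0.0
```

Request:
jog_arm:
  moves:
    - {"fingers":0.3,"slide":[0,0,0],"angular":[0,0,0]}
    - {"fingers":0.5,"slide":[0,0,0],"angular":[0,0,0]}
    - {"fingers":0.6,"slide":[0,0,0],"angular":[0,0,0]}
    - {"fingers":0.6,"slide":[0,0,0],"angular":[0,0,0]}
    - {"fingers":0.6,"slide":[0,0,0],"angular":[0,0,0]}
    - {"fingers":0.6,"slide":[0,0,0],"angular":[0,0,0]}
    - {"fingers":0.6,"slide":[0,0,0],"angular":[0,0,0]}
    - {"fingers":0.6,"slide":[0,0,0],"angular":[0,0,0]}
  squeeze: 25

```text
clock: 4.77
tcp_pos: [0.564, 0.1957, 0.072]
orientation: [0.001, -0.627, 0.779, -0.001]
wrist_force: [-0.2, 0.1, 6.3]
finger_gap: 0.0504
grip_force: 25.9
```

Request:
jog_arm:
  moves:
    - {"fingers":0.6,"slide":[0,0,-8],"angular":[0,0,0]}
    - {"fingers":0.6,"slide":[0,0,-22],"angular":[0,0,0]}
    - {"fingers":0.6,"slide":[0,0,-40],"angular":[0,0,0]}
    - {"fingers":0.6,"slide":[0,0,-60],"angular":[0,0,0]}
    - {"fingers":0.6,"slide":[5,-1,-78],"angular":[0,0,0]}
    - {"fingers":0.6,"slide":[18,-5,-90],"angular":[0,0,0]}
    - {"fingers":0.6,"slide":[38,-11,-95],"angular":[0,0,0]}
    - {"fingers":0.6,"slide":[60,-17,-95],"angular":[0,0,0]}
    - {"fingers":0.6,"slide":[82,-23,-95],"angular":[0,0,0]}
    - {"fingers":0.6,"slide":[104,-29,-95],"angular":[0,0,0]}

```text
clock: 5.6
tcp_pos: [0.5688, 0.086, 0.1655]
orientation: [-0.0, -0.627, 0.779, 0.0]
wrist_force: [-0.3, -0.2, -1.5]
finger_gap: 0.0507
grip_force: 26.6
```

Request:
jog_arm:
  moves:
    - {"fingers":0.6,"slide":[20,-6,0],"angular":[0,0,0]}
    - {"fingers":0.6,"slide":[42,-12,0],"angular":[0,0,0]}
    - {"fingers":0.6,"slide":[62,-18,0],"angular":[0,0,0]}
    - {"fingers":0.6,"slide":[80,-23,0],"angular":[0,0,0]}
    - {"fingers":0.6,"slide":[92,-26,0],"angular":[0,0,0]}
    - {"fingers":0.6,"slide":[98,-28,0],"angular":[0,0,0]}
    - {"fingers":0.6,"slide":[98,-28,0],"angular":[0,0,0]}
    - {"fingers":0.6,"slide":[98,-28,0],"angular":[0,0,0]}

```text
clock: 6.27
tcp_pos: [0.5755, -0.0138, 0.1655]
orientation: [0.0, -0.627, 0.779, 0.0]
wrist_force: [0.1, 0.0, -2.1]
finger_gap: 0.0508
grip_force: 26.6
```

Run:
```python
from fit import *
s=get_state();M=R.from_quat(np.roll(s["orientation"],-1)).as_matrix();p=s["tcp_pos"]; print(p,s["finger_gap"],s["grip_force"]); print(np.round(M,3))
c=read_camera("scene");t=read_camera("top")
print("tip",[ (np.round(r["point"],1),round(r["p"],2)) for q in(t,c) for r in tip_of("beaker",q)[:3]])
save("held.png",np.vstack([cv2.resize(q["color"][v:v+90,u:u+160],(533,300),interpolation=cv2.INTER_CUBIC) for q,u,v in((t,290,190),(c,215,200))]))
```

```text
[ 0.57554609 -0.01384772  0.16547525] 0.05083552473355655 26.59873810596764
[[-0.213 -0.977 -0.   ]
 [-0.977  0.213  0.001]
 [-0.001  0.001 -1.   ]]
tip [(array([227. , 216.2]), 0.67), (array([297.6, 249.8]), 0.9), (array([413.7, 255.5]), 0.84), (array([377.5, 298.5]), 0.58)]
```

View pics/held.png

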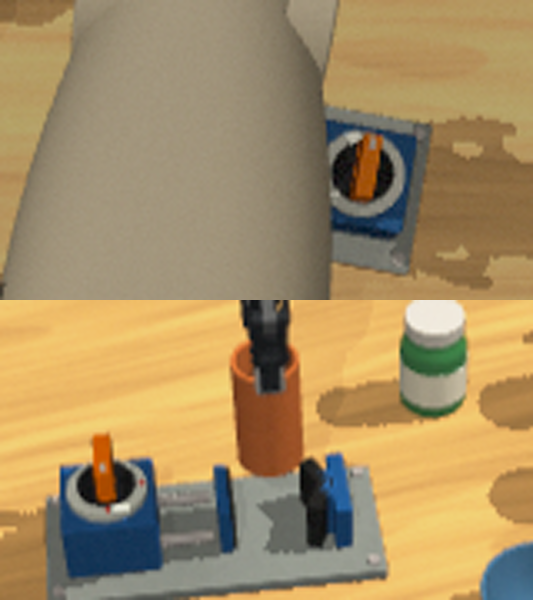

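Scene view: beaker upright in the grip at (267/533 crop → px 295,233), over and just behind the fixture, between the jaw and V. I'll measure the jaw face in the first pictures and the beaker's offset in the hand.

Run:
```python
from fit import *
s=get_state();p=s["tcp_pos"]
c=read_camera("scene")
m=mask(c,(295,230)); ys=np.where(m.sum(1)>12)[0]; print("rows",ys[0],ys[-1])
z0=p[2]-.072
q=np.zeros(m.shape,np.uint8); cv2.fillConvexPoly(q,hull(c,p[0],p[1],.026,.1,z0),255,cv2.LINE_AA,4); q=q>127
for r in range(ys[0]+12,ys[-1]-5,3):
    a=np.where(m[r])[0];b=np.where(q[r])[0]; print(r,a[0],a[-1],"model",b[0] if len(b) else 0,b[-1] if len(b) else 0)
print("model bottom",np.where(q.any(1))[0][-1],"mask bottom",np.where(m.any(1))[0][-1])
# jaw profile along clamping line at z=.06 in initial images
t=read_camera("top")
y=np.array([.209,.978]);y/=np.linalg.norm(y);x=np.array([y[1],-y[0]]);k=np.array([.5485,-.138])
for n,pc in(("top0",t),("scene0",c)):
    im=cv2.imread(f"pics/{n}.png").astype(np.float32)
    print(n)
    for d in range(70,196,3):
        v=[]
        for e in(-.018,-.009,0,.009,.018):
            u=proj(pc,np.r_[k+y*d/1000+x*e,.060]); v.append(cv2.getRectSubPix(im,(1,1),u)[0,0])
        print(d,np.mean(v,0).round().astype(int).tolist(),end="; ")
    print()
```

```text
rows 228 250
240 286 305 model 286 306
243 286 305 model 286 306
model bottom 253 mask bottom 252
top0
70 [80, 88, 89]; 73 [79, 86, 87]; 76 [79, 87, 88]; 79 [81, 88, 89]; 82 [80, 77, 71]; 85 [113, 75, 39]; 88 [120, 80, 39]; 91 [109, 73, 35]; 94 [40, 36, 33]; 97 [78, 85, 86]; 100 [110, 119, 120]; 103 [112, 121, 122]; 106 [115, 125, 124]; 109 [115, 125, 124]; 112 [114, 125, 124]; 115 [116, 126, 126]; 118 [111, 121, 121]; 121 [101, 110, 110]; 124 [92, 100, 99]; 127 [86, 93, 93]; 130 [83, 92, 91]; 133 [85, 92, 92]; 136 [85, 93, 93]; 139 [83, 91, 91]; 142 [82, 91, 90]; 145 [82, 91, 90]; 148 [84, 92, 92]; 151 [73, 79, 78]; 154 [59, 65, 65]; 157 [44, 49, 50]; 160 [33, 36, 37]; 163 [31, 33, 33]; 166 [64, 53, 40]; 169 [94, 72, 48]; 172 [91, 65, 39]; 175 [107, 72, 35]; 178 [120, 79, 38]; 181 [119, 79, 38]; 184 [120, 80, 38]; 187 [112, 89, 63]; 190 [112, 121, 121]; 193 [115, 126, 126]; 
scene0
70 [120, 150, 164]; 73 [122, 151, 165]; 76 [123, 154, 167]; 79 [122, 149, 159]; 82 [112, 93, 73]; 85 [147, 90, 36]; 88 [151, 92, 36]; 91 [119, 79, 41]; 94 [67, 80, 86]; 97 [118, 146, 159]; 100 [125, 155, 165]; 103 [128, 158, 168]; 106 [129, 159, 169]; 109 [130, 161, 172]; 112 [130, 161, 171]; 115 [129, 162, 173]; 118 [129, 161, 173]; 121 [128, 160, 172]; 124 [130, 162, 174]; 127 [132, 162, 174]; 130 [128, 158, 170]; 133 [126, 156, 170]; 136 [124, 154, 167]; 139 [121, 152, 165]; 142 [122, 152, 166]; 145 [122, 154, 167]; 148 [92, 118, 132]; 151 [27, 37, 43]; 154 [23, 26, 27]; 157 [25, 28, 29]; 160 [31, 33, 34]; 163 [40, 44, 47]; 166 [67, 70, 71]; 169 [109, 101, 91]; 172 [126, 94, 63]; 175 [142, 87, 36]; 178 [151, 93, 36]; 181 [151, 93, 36]; 184 [150, 97, 51]; 187 [126, 128, 125]; 190 [117, 145, 158]; 193 [129, 157, 173];
```

Request:
jog_arm:
  moves:
    - {"fingers":0.6,"slide":[2.3,1,5],"angular":[0,0,0]}
    - {"fingers":0.6,"slide":[2.3,1,15],"angular":[0,0,0]}
    - {"fingers":0.6,"slide":[2.3,1,25],"angular":[0,0,0]}
    - {"fingers":0.6,"slide":[2.3,1,32],"angular":[0,0,0]}
    - {"fingers":0.6,"slide":[2.3,1,36],"angular":[0,0,0]}
    - {"fingers":0.6,"slide":[2.3,1,40],"angular":[0,0,0]}
    - {"fingers":0.6,"slide":[2.3,1,44],"angular":[0,0,0]}
    - {"fingers":0.6,"slide":[2.3,1,44],"angular":[0,0,0]}

```text
clock: 7.23
tcp_pos: [0.5739, -0.016, 0.1207]
orientation: [-0.0, -0.627, 0.779, 0.0]
wrist_force: [-1.0, -0.0, -2.6]
finger_gap: 0.051
grip_force: 26.6
```

Run:
```python
from h import *
s=get_state();print(s["tcp_pos"],s["wrist_force"])
c=read_camera("scene")
save("mid.png",cv2.resize(c["color"][205:300,220:345],(790,600),interpolation=cv2.INTER_CUBIC))
```

```text
[ 0.57386413 -0.01597415  0.12068466] [-0.96879666 -0.0420487  -2.56694514]
```

View pics/mid.png

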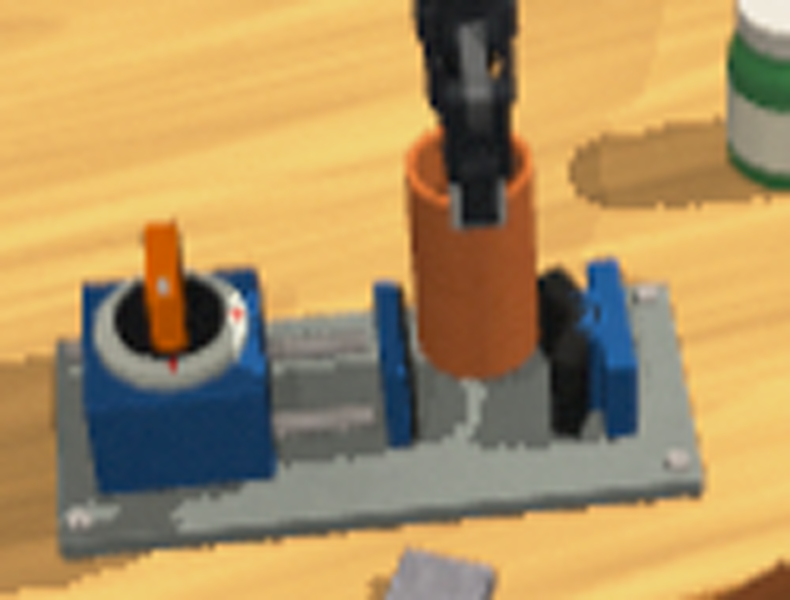

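The beaker hangs between the jaw (crop 400,365) and the V (560,360), free on both sides with no side force. Lowering it the rest of the way.

Request:
jog_arm:
  moves:
    - {"fingers":0.6,"slide":[0,0,8],"angular":[0,0,0]}
    - {"fingers":0.6,"slide":[0,0,18],"angular":[0,0,0]}
    - {"fingers":0.6,"slide":[0,0,27],"angular":[0,0,0]}
    - {"fingers":0.6,"slide":[0,0,32],"angular":[0,0,0]}
    - {"fingers":0.6,"slide":[0,0,34],"angular":[0,0,0]}
    - {"fingers":0.6,"slide":[0,0,34],"angular":[0,0,0]}

```text
clock: 7.78
tcp_pos: [0.5736, -0.0159, 0.0865]
orientation: [-0.001, -0.627, 0.779, 0.001]
wrist_force: [-0.0, 0.4, -2.1]
finger_gap: 0.0505
grip_force: 26.6
```

Request:
jog_arm:
  moves:
    - {"fingers":0.6,"slide":[0,0,1],"angular":[0,0,0]}
    - {"fingers":0.6,"slide":[0,0,2],"angular":[0,0,0]}
    - {"fingers":0.6,"slide":[0,0,2],"angular":[0,0,0]}

```text
clock: 8.03
tcp_pos: [0.5746, -0.016, 0.0858]
orientation: [0.0, -0.627, 0.779, -0.0]
wrist_force: [0.2, 0.4, -1.3]
finger_gap: 0.0506
grip_force: 26.6
```

Request:
jog_arm:
  moves:
    - {"fingers":0.6,"slide":[0,0,0.7],"angular":[0,0,0]}
    - {"fingers":0.6,"slide":[0,0,1.4],"angular":[0,0,0]}
    - {"fingers":0.6,"slide":[0,0,1.4],"angular":[0,0,0]}

```text
clock: 8.28
tcp_pos: [0.5743, -0.016, 0.0842]
orientation: [0.0, -0.627, 0.779, -0.0]
wrist_force: [-0.3, -0.3, -3.0]
finger_gap: 0.0505
grip_force: 26.6
```

Run:
```python
from h import *
s=get_state();print(s["tcp_pos"],s["wrist_force"])
```

```text
[ 0.57431077 -0.01598464  0.08422366] [-0.27368407 -0.33144125 -2.97546008]
```

Request:
jog_arm:
  moves:
    - {"fingers":0.6,"slide":[0,0,0.8],"angular":[0,0,0]}
    - {"fingers":0.6,"slide":[0,0,1.6],"angular":[0,0,0]}
    - {"fingers":0.6,"slide":[0,0,1.6],"angular":[0,0,0]}

```text
clock: 8.53
tcp_pos: [0.5745, -0.016, 0.0841]
orientation: [0.0, -0.627, 0.779, -0.0]
wrist_force: [-2.8, 1.1, 7.0]
finger_gap: 0.0507
grip_force: 27.4
```

The force has gone from -3 to +7 N, so the beaker is standing. Opening slowly.

Request:
jog_arm:
  moves:
    - {"fingers":0.35,"slide":[0,0,0],"angular":[0,0,0]}
    - {"fingers":0.3,"slide":[0,0,0],"angular":[0,0,0]}
    - {"fingers":0.2,"slide":[0,0,0],"angular":[0,0,0]}
    - {"fingers":0.1,"slide":[0,0,0],"angular":[0,0,0]}
    - {"fingers":0,"slide":[0,0,0],"angular":[0,0,0]}
    - {"fingers":0,"slide":[0,0,0],"angular":[0,0,0]}

```text
clock: 9.03
tcp_pos: [0.5743, -0.016, 0.0825]
orientation: [0.0, -0.627, 0.779, 0.0]
wrist_force: [-0.1, 0.0, -0.1]
finger_gap: 0.0854
grip_force: 0.0
```

Request:
jog_arm:
  moves:
    - {"fingers":0,"slide":[0,0,-5],"angular":[0,0,0]}
    - {"fingers":0,"slide":[0,0,-15],"angular":[0,0,0]}
    - {"fingers":0,"slide":[0,0,-32],"angular":[0,0,0]}
    - {"fingers":0,"slide":[0,0,-52],"angular":[0,0,0]}
    - {"fingers":0,"slide":[0,0,-75],"angular":[0,0,0]}
    - {"fingers":0,"slide":[0,0,-95],"angular":[0,0,0]}
    - {"fingers":0,"slide":[10,0,-105],"angular":[0,0,0]}
    - {"fingers":0,"slide":[30,0,-105],"angular":[0,0,7]}
    - {"fingers":0,"slide":[55,0,-105],"angular":[0,0,14]}
    - {"fingers":0,"slide":[85,0,-105],"angular":[0,0,21]}

```text
clock: 9.87
tcp_pos: [0.5561, -0.0996, 0.1883]
orientation: [0.0, -0.473, 0.881, -0.0]
wrist_force: [1.0, 0.0, -0.5]
finger_gap: 0.0853
grip_force: 0.0
```

Run:
```python
from fit import *
s=get_state();print(s["tcp_pos"],s["joint_pos"][[0,5]])
c=read_camera("scene")
m=mask(c,(295,240)); q=np.zeros(m.shape,np.uint8); cv2.fillConvexPoly(q,hull(c,.574,-.0160,.026,.1,.012),255,cv2.LINE_AA,4);q=q>127
for r in range(230,264,6):
    a=np.where(m[r])[0];b=np.where(q[r])[0]; print(r,a[[0,-1]] if len(a) else a,b[[0,-1]])
print(np.where(m.any(1))[0][[0,-1]],np.where(q.any(1))[0][[0,-1]])
```

```text
[ 0.55612091 -0.0995799   0.18829039] [-0.3193325  -1.30526708]Traceback (most recent call last):
  File "<stdin>", line 6, in <module>
IndexError: index 0 is out of bounds for axis 0 with size 0
```

Request:
jog_arm:
  moves:
    - {"fingers":0,"slide":[0,0,0],"angular":[0,0,7]}
    - {"fingers":0,"slide":[0,0,0],"angular":[0,0,14]}
    - {"fingers":0,"slide":[0,0,0],"angular":[0,0,21]}
    - {"fingers":0,"slide":[0,0,0],"angular":[0,0,28]}
    - {"fingers":0,"slide":[0,0,0],"angular":[0,0,35]}
    - {"fingers":0,"slide":[0,0,0],"angular":[0,0,42]}
    - {"fingers":0,"slide":[0,0,0],"angular":[0,0,49]}
    - {"fingers":0,"slide":[0,0,0],"angular":[0,0,56]}
    - {"fingers":0,"slide":[0,0,0],"angular":[0,0,63]}
    - {"fingers":0,"slide":[0,0,0],"angular":[0,0,67]}

```text
clock: 10.75
tcp_pos: [0.5559, -0.0996, 0.1877]
orientation: [-0.0, 0.092, 0.996, -0.0]
wrist_force: [0.8, 0.5, -0.3]
finger_gap: 0.0857
grip_force: 0.0
```

Run:
```python
from fit import *
s=get_state();print(s["tcp_pos"],s["joint_pos"][[0,5]],np.round(R.from_quat(np.roll(s["orientation"],-1)).as_matrix(),3).tolist())
c=read_camera("scene");t=read_camera("top")
m=mask(c,(295,240)); rows=np.where(m.any(1))[0]; q=np.zeros(m.shape,np.uint8); cv2.fillConvexPoly(q,hull(c,.574,-.0160,.026,.1,.012),255,cv2.LINE_AA,4);q=q>127
print(rows[[0,-1]],np.where(q.any(1))[0][[0,-1]])
for r in range(240,264,6):
    a=np.where(m[r])[0];b=np.where(q[r])[0]
    if len(a) and len(b): print(r,a[[0,-1]],b[[0,-1]])
ms=[]
for n,(u,v,w,h) in(("top",(375,215,50,50)),("scene",(225,230,45,50))):
    im=cv2.imread(f"pics/{n}0.png"); hsv=cv2.cvtColor(im,cv2.COLOR_BGR2HSV); M=np.zeros(hsv.shape[:2])
    hs=hsv[v:v+h,u:u+w]; M[v:v+h,u:u+w]=(hs[...,0]>5)&(hs[...,0]<22)&(hs[...,1]>190)&(hs[...,2]>70); ms.append(M); print(n,M.sum())
def box(p,x,y,a):
    P=[]
    for i in(-.023,.023):
        for j in(-.007,.007):
            for z in(.081,.111): P.append(proj(p,np.array([x+i*np.cos(a)-j*np.sin(a),y+i*np.sin(a)+j*np.cos(a),z])))
    return cv2.convexHull((np.array(P)*16).astype(np.int32))
def cost(v,ids=(0,1)):
    e=0
    for i in ids:
        q=np.zeros(ms[0].shape,np.uint8);cv2.fillConvexPoly(q,box((t,c)[i],*v),255,cv2.LINE_AA,4);q=q/255.
        e+=1-np.minimum(q,ms[i]).sum()/np.maximum(q,ms[i]).sum()
    return e
x0=np.array([.549,-.138,-.21]); sx=np.vstack([x0,x0+[.006,0,0],x0+[0,.006,0],x0+[0,0,.2]])
for ids in((0,1),(0,),(1,)):
    r=minimize(cost,x0,args=(ids,),method="Nelder-Mead",options=dict(initial_simplex=sx)); print(ids,r.x,r.fun)
```

```text
[ 0.55592842 -0.09961759  0.1877107 ] [-0.31935889 -0.1344009 ] [[-0.983, 0.184, -0.0], [0.184, 0.983, -0.0], [0.0, -0.0, -1.0]]
[235 273] [233 274]
240 [285 304] [284 305]
246 [285 304] [285 305]
252 [286 304] [285 305]
258 [286 305] [286 305]
top 126.0
scene 117.0
(0, 1) [ 0.54811901 -0.14059199 -0.18644523] 0.5857954069755953
(0,) [ 0.54583248 -0.13976273 -0.26907632] 0.32306487127371286
(1,) [ 0.54980849 -0.1415439  -0.15774116] 0.24526753193454054
```

The beaker stands at its place. Next to the knob at (0.548, -0.1405), fingers half closed.

Request:
jog_arm:
  moves:
    - {"fingers":0.55,"slide":[0,-10,0],"angular":[0,0,1.4]}
    - {"fingers":0.55,"slide":[0,-25,10],"angular":[0,0,1.4]}
    - {"fingers":0.55,"slide":[0,-38,25],"angular":[0,0,1.4]}
    - {"fingers":0.55,"slide":[0,-42,40],"angular":[0,0,1.4]}
    - {"fingers":0.55,"slide":[0,-42,50],"angular":[0,0,1.4]}
    - {"fingers":0.55,"slide":[0,-42,56],"angular":[0,0,1.4]}
    - {"fingers":0.55,"slide":[0,-42,56],"angular":[0,0,1.4]}

```text
clock: 11.43
tcp_pos: [0.5477, -0.1402, 0.1302]
orientation: [-0.001, 0.102, 0.995, 0.0]
wrist_force: [-0.7, 0.4, 1.0]
finger_gap: 0.0386
grip_force: 0.0
```

Run:
```python
from h import *
s=get_state();print(s["tcp_pos"],s["finger_gap"],s["wrist_force"])
c=read_camera("scene");t=read_camera("top")
save("knob.png",np.hstack([cv2.resize(q["color"][v:v+75,u:u+50],(400,600),interpolation=cv2.INTER_CUBIC) for q,u,v in((c,222,205),(t,370,195))]))
```

```text
[ 0.54765686 -0.14019001  0.13015864] 0.03856690190671452 [-0.70969782  0.43322711  0.98335422]
```

View pics/knob.png

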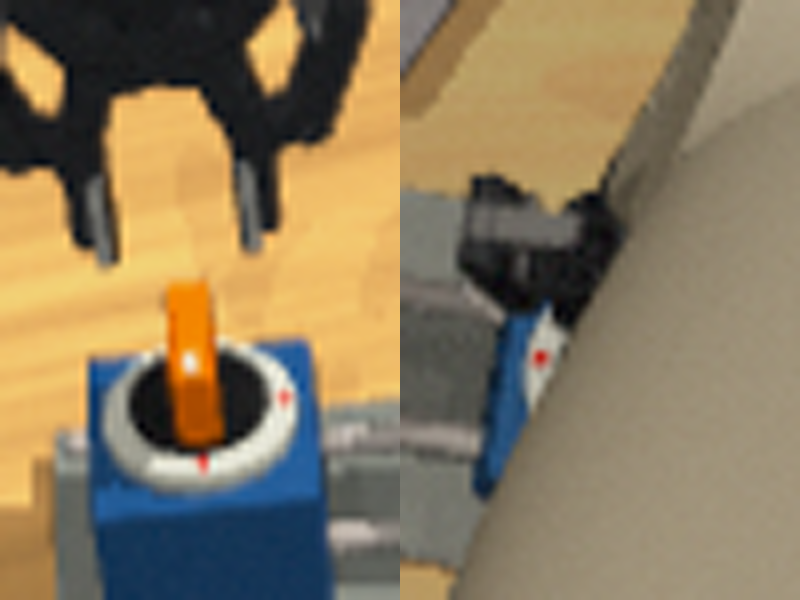

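The pads straddle the orange bar centrally (scene crop bar 190,300; pads 105 and 250). Red dots are visible at the ring (scene ~257,254 and 247,263). Down and grip.

Request:
jog_arm:
  moves:
    - {"fingers":0.55,"slide":[0,0,6],"angular":[0,0,0]}
    - {"fingers":0.55,"slide":[0,0,13],"angular":[0,0,0]}
    - {"fingers":0.55,"slide":[0,0,20],"angular":[0,0,0]}
    - {"fingers":0.55,"slide":[0,0,26],"angular":[0,0,0]}
    - {"fingers":0.55,"slide":[0,0,29],"angular":[0,0,0]}
    - {"fingers":0.55,"slide":[0,0,29],"angular":[0,0,0]}

```text
clock: 12.03
tcp_pos: [0.548, -0.14, 0.1014]
orientation: [-0.001, 0.102, 0.995, 0.0]
wrist_force: [0.2, -0.6, 0.2]
finger_gap: 0.0383
grip_force: 0.0
```

Request:
jog_arm:
  moves:
    - {"fingers":0.7,"slide":[0,0,0],"angular":[0,0,0]}
    - {"fingers":0.8,"slide":[0,0,0],"angular":[0,0,0]}
    - {"fingers":1,"slide":[0,0,0],"angular":[0,0,0]}
    - {"fingers":1,"slide":[0,0,0],"angular":[0,0,0]}
    - {"fingers":1,"slide":[0,0,0],"angular":[0,0,0]}
    - {"fingers":1,"slide":[0,0,0],"angular":[0,0,0]}
    - {"fingers":1,"slide":[0,0,0],"angular":[0,0,0]}
  squeeze: 60

```text
clock: 12.62
tcp_pos: [0.5488, -0.1404, 0.1027]
orientation: [0.0, 0.102, 0.995, 0.0]
wrist_force: [0.5, 0.9, -0.2]
finger_gap: -0.0001
grip_force: 0.0
```

Run:
```python
from h import *
s=get_state();print(s["tcp_pos"],s["finger_gap"],s["wrist_force"],s["ft_torque"],s["joint_pos"][5])
c=read_camera("scene")
print([(np.round(r["point"],1),r["p"]) for r in tip_of("click_pin",c)[:2]])
```

```text
[ 0.54875691 -0.14041513  0.10269664] -5.1442715537821614e-05 [ 0.51162039  0.92155781 -0.21418589] [0.02744967 0.04789724 0.03908834] -0.18827906414076845Traceback (most recent call last):
  File "<stdin>", line 4, in <module>
ValueError: it knows: beaker, bowl, brush, fixture, glaze_jar, knob, knob_grip, mug, rib, seat, spatula
```

Gap 0: the fingers shut without the bar. I need to look.

Run:
```python
from h import *
s=get_state();p=s["tcp_pos"];M=R.from_quat(np.roll(s["orientation"],-1)).as_matrix();print(s["finger_gap"],p)
c=read_camera("scene")
im=cv2.resize(c["color"][200:280,215:305],None,fx=7,fy=7,interpolation=cv2.INTER_CUBIC)
q=lambda P:tuple(int(7*(a-b)+3) for a,b in zip(proj(c,P),(215,200)))
cv2.circle(im,q(p+M@[0,0,.011]),4,(0,255,0),1); cv2.circle(im,q(p),4,(255,0,255),1); cv2.circle(im,q(np.array([.548,-.1405,.111])),4,(0,255,255),1)
save("miss.png",im)
```

```text
-0.0001244231107520129 [ 0.548753   -0.14041916  0.10268211]
```

View pics/miss.png

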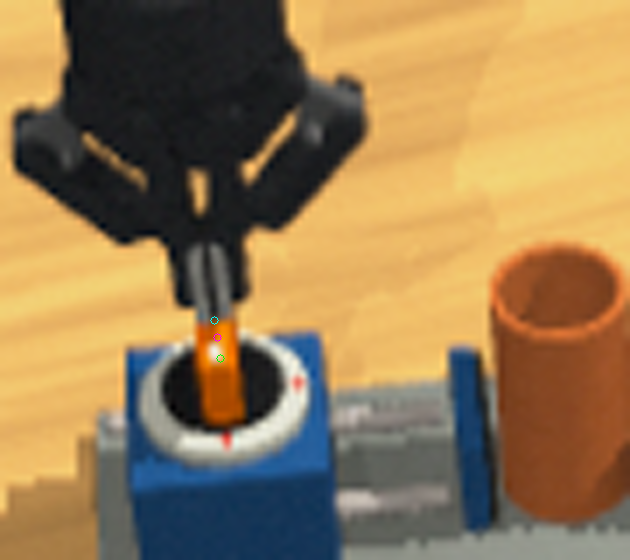

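The fingers stand shut just above the bar's top face (tips at crop 212,320, middle of the top face). The real tips are about 20 mm higher than nominal here. So I open a bit, go lower in steps watching the force, and close again.

Request:
jog_arm:
  moves:
    - {"fingers":0.6,"slide":[0,0,0],"angular":[0,0,0]}
    - {"fingers":0.6,"slide":[0,0,0],"angular":[0,0,0]}
    - {"fingers":0.6,"slide":[0,0,0],"angular":[0,0,0]}
    - {"fingers":0.6,"slide":[0,0,2],"angular":[0,0,0]}
    - {"fingers":0.6,"slide":[0,0,5],"angular":[0,0,0]}
    - {"fingers":0.6,"slide":[0,0,8],"angular":[0,0,0]}
    - {"fingers":0.6,"slide":[0,0,10],"angular":[0,0,0]}
    - {"fingers":0.6,"slide":[0,0,10],"angular":[0,0,0]}

```text
clock: 13.38
tcp_pos: [0.5482, -0.1402, 0.0918]
orientation: [-0.001, 0.102, 0.995, 0.0]
wrist_force: [-0.4, -0.2, 0.3]
finger_gap: 0.0342
grip_force: 0.0
```

Run:
```python
from h import *
s=get_state();print(s["tcp_pos"],s["finger_gap"],s["wrist_force"],s["joint_pos"])
import workcell; print([n for n in dir(workcell) if not n.startswith("_")], getattr(workcell,"tips_ahead",None))
c=read_camera("scene"); im=c["color"]; hsv=cv2.cvtColor(im,cv2.COLOR_RGB2HSV)
print(s.keys()); print(np.round(R.from_quat(np.roll(s["orientation"],-1)).as_matrix(),3))
```

```text
[ 0.54822579 -0.14019979  0.09179725] 0.03417513418904843 [-0.44395786 -0.17988716  0.33161161] [-3.92273662e-01  3.61136578e-01 -1.92615193e-01  1.01828203e+00
  9.72118796e-05 -1.88289881e-01]
['MotionError', 'get_state', 'hand_in', 'look_for', 'read_camera', 'tip_of', 'tips_ahead'] 0.011
dict_keys(['clock', 'joint_pos', 'qvel', 'tau', 'tcp_pos', 'orientation', 'wrist_force', 'ft_torque', 'grip_force', 'finger_gap'])
[[-0.979  0.203 -0.001]
 [ 0.203  0.979  0.001]
 [ 0.001  0.    -1.   ]]
```

Request:
jog_arm:
  moves:
    - {"fingers":0.6,"slide":[0,0,2],"angular":[0,0,0]}
    - {"fingers":0.6,"slide":[0,0,4],"angular":[0,0,0]}
    - {"fingers":0.6,"slide":[0,0,6],"angular":[0,0,0]}
    - {"fingers":0.6,"slide":[0,0,6],"angular":[0,0,0]}

```text
clock: 13.77
tcp_pos: [0.5484, -0.1403, 0.0861]
orientation: [-0.0, 0.102, 0.995, 0.0]
wrist_force: [-0.3, -0.1, -0.1]
finger_gap: 0.034
grip_force: 0.0
```

Request:
jog_arm:
  moves:
    - {"fingers":0.7,"slide":[0,0,0],"angular":[0,0,0]}
    - {"fingers":0.8,"slide":[0,0,0],"angular":[0,0,0]}
    - {"fingers":0.9,"slide":[0,0,0],"angular":[0,0,0]}
    - {"fingers":1,"slide":[0,0,0],"angular":[0,0,0]}
    - {"fingers":1,"slide":[0,0,0],"angular":[0,0,0]}
    - {"fingers":1,"slide":[0,0,0],"angular":[0,0,0]}
  squeeze: 50

```text
clock: 14.27
tcp_pos: [0.5487, -0.1412, 0.0869]
orientation: [0.0, 0.102, 0.995, -0.001]
wrist_force: [-2.4, -4.4, 3.2]
finger_gap: 0.0122
grip_force: 50.5
```

Gripped (gap 12 mm, 50 N). Now turn clockwise: the first 45° is surely free.

Request:
jog_arm:
  moves:
    - {"fingers":1,"slide":[0,0,0],"angular":[0,0,2]}
    - {"fingers":1,"slide":[0,0,0],"angular":[0,0,5]}
    - {"fingers":1,"slide":[0,0,0],"angular":[0,0,9]}
    - {"fingers":1,"slide":[0,0,0],"angular":[0,0,13]}
    - {"fingers":1,"slide":[0,0,0],"angular":[0,0,17]}
    - {"fingers":1,"slide":[0,0,0],"angular":[0,0,21]}
    - {"fingers":1,"slide":[0,0,0],"angular":[0,0,25]}
    - {"fingers":1,"slide":[0,0,0],"angular":[0,0,29]}
    - {"fingers":1,"slide":[0,0,0],"angular":[0,0,30]}
  squeeze: 70

```text
clock: 15.02
tcp_pos: [0.5484, -0.1419, 0.087]
orientation: [0.0, 0.357, 0.934, -0.002]
wrist_force: [-4.4, -6.0, 2.8]
finger_gap: 0.0113
grip_force: 71.4
```

```bash
cat > st.py <<'E'
from h import *
s=get_state();M=R.from_quat(np.roll(s["orientation"],-1)).as_matrix();y=M[:,1]
print("yaw_y",round(np.degrees(np.arctan2(y[1],y[0])),2),"j6",round(s["joint_pos"][5],3),"tau6",round(s["tau"][5],3),"F",np.round(s["wrist_force"],1),"T",np.round(s["ft_torque"],3),"gap",round(s["finger_gap"],4),round(s["grip_force"],1),np.round(s["tcp_pos"],4),s["clock"])
E
python3 st.py
```

```text
yaw_y 48.13 j6 0.338 tau6 0.62 F [-4.4 -6.   2.8] T [-1.522  0.818  0.302] gap 0.0113 71.4 [ 0.5484 -0.1419  0.087 ] 15.0167
```

Request:
jog_arm:
  moves:
    - {"fingers":1,"slide":[0,0,0],"angular":[0,0,4]}
    - {"fingers":1,"slide":[0,0,0],"angular":[0,0,8]}
    - {"fingers":1,"slide":[0,0,0],"angular":[0,0,12]}
    - {"fingers":1,"slide":[0,0,0],"angular":[0,0,16]}
    - {"fingers":1,"slide":[0,0,0],"angular":[0,0,20]}
    - {"fingers":1,"slide":[0,0,0],"angular":[0,0,23]}
    - {"fingers":1,"slide":[0,0,0],"angular":[0,0,25]}
    - {"fingers":1,"slide":[0,0,0],"angular":[0,0,25]}

```text
clock: 15.68
tcp_pos: [0.5478, -0.1424, 0.087]
orientation: [0.0, 0.551, 0.835, -0.002]
wrist_force: [-5.1, -8.7, 4.7]
finger_gap: 0.0113
grip_force: 71.4
```

```bash
python3 st.py
```

```text
yaw_y 23.18 j6 0.772 tau6 0.56 F [-5.1 -8.7  4.7] T [-1.784  1.154  0.261] gap 0.0113 71.4 [ 0.5478 -0.1424  0.087 ] 15.6833
```

Request:
jog_arm:
  moves:
    - {"fingers":1,"slide":[0,0,0],"angular":[0,0,2]}
    - {"fingers":1,"slide":[0,0,0],"angular":[0,0,4]}
    - {"fingers":1,"slide":[0,0,0],"angular":[0,0,6]}
    - {"fingers":1,"slide":[0,0,0],"angular":[0,0,6]}

```text
clock: 16.02
tcp_pos: [0.5476, -0.1425, 0.087]
orientation: [0.0, 0.594, 0.805, -0.002]
wrist_force: [-6.5, -9.1, 3.8]
finger_gap: 0.011
grip_force: 71.5
```

```bash
python3 st.py
```

```text
yaw_y 17.18 j6 0.877 tau6 0.546 F [-6.5 -9.1  3.8] T [-1.841  1.204  0.186] gap 0.011 71.5 [ 0.5476 -0.1425  0.087 ] 16.0167
```

Request:
jog_arm:
  moves:
    - {"fingers":1,"slide":[-1,-1,0],"angular":[0,0,2]}
    - {"fingers":1,"slide":[-2,-2,0],"angular":[0,0,4]}
    - {"fingers":1,"slide":[-2.4,-2.3,0],"angular":[0,0,6]}
    - {"fingers":1,"slide":[-2.4,-2.3,0],"angular":[0,0,6]}

```text
clock: 16.35
tcp_pos: [0.5473, -0.1429, 0.087]
orientation: [-0.0, 0.634, 0.773, 0.001]
wrist_force: [-1.8, 0.8, 4.6]
finger_gap: 0.0113
grip_force: 71.5
```

```bash
python3 st.py
```

```text
yaw_y 11.31 j6 0.975 tau6 0.565 F [-1.8  0.8  4.6] T [-0.027  0.348  0.225] gap 0.0113 71.5 [ 0.5473 -0.1429  0.087 ] 16.35
```

Request:
jog_arm:
  moves:
    - {"fingers":1,"slide":[0,0,0],"angular":[0,0,2]}
    - {"fingers":1,"slide":[0,0,0],"angular":[0,0,4]}
    - {"fingers":1,"slide":[0,0,0],"angular":[0,0,5]}
    - {"fingers":1,"slide":[0,0,0],"angular":[0,0,5]}

```text
clock: 16.68
tcp_pos: [0.5472, -0.1429, 0.087]
orientation: [-0.0, 0.667, 0.745, 0.0]
wrist_force: [-2.5, -1.0, 4.7]
finger_gap: 0.0112
grip_force: 71.6
```

```bash
python3 st.py
```

```text
yaw_y 6.37 j6 1.062 tau6 0.421 F [-2.5 -1.   4.7] T [-0.152  0.442  0.319] gap 0.0112 71.6 [ 0.5472 -0.1429  0.087 ] 16.6833
```

```bash
cat >> st.py <<'E'
T=[];t6=[]
for i in range(4):
    read_camera("scene"); s=get_state(); T.append(s["ft_torque"][2]); t6.append(s["tau"][5])
print("Tz",np.round(T,3),"mean",round(np.mean(T),3),"tau6",np.round(np.mean(t6),3))
E
python3 st.py
```

```text
yaw_y 6.37 j6 1.062 tau6 0.421 F [-2.5 -1.   4.7] T [-0.152  0.442  0.319] gap 0.0112 71.6 [ 0.5472 -0.1429  0.087 ] 16.6833
Tz [0.229 0.22  0.26  0.252] mean 0.24 tau6 0.252
```

Request:
jog_arm:
  moves:
    - {"fingers":1,"slide":[0,0,0],"angular":[0,0,2]}
    - {"fingers":1,"slide":[0,0,0],"angular":[0,0,4]}
    - {"fingers":1,"slide":[0,0,0],"angular":[0,0,6]}
    - {"fingers":1,"slide":[0,0,0],"angular":[0,0,6]}

```text
clock: 17.22
tcp_pos: [0.547, -0.143, 0.087]
orientation: [-0.0, 0.705, 0.709, 0.0]
wrist_force: [-3.1, -1.5, 4.4]
finger_gap: 0.011
grip_force: 71.6
```

```bash
python3 st.py
```

```text
yaw_y 0.33 j6 1.167 tau6 0.534 F [-3.1 -1.5  4.4] T [-0.131  0.605  0.146] gap 0.011 71.6 [ 0.547 -0.143  0.087] 17.2167
Tz [0.236 0.209 0.246 0.236] mean 0.232 tau6 0.227
```

Request:
jog_arm:
  moves:
    - {"fingers":1,"slide":[0,0,0],"angular":[0,0,2]}
    - {"fingers":1,"slide":[0,0,0],"angular":[0,0,4]}
    - {"fingers":1,"slide":[0,0,0],"angular":[0,0,6]}
    - {"fingers":1,"slide":[0,0,0],"angular":[0,0,6]}

```text
clock: 17.75
tcp_pos: [0.5468, -0.143, 0.087]
orientation: [-0.0, 0.741, 0.671, -0.0]
wrist_force: [-4.3, 0.5, 6.3]
finger_gap: 0.011
grip_force: 71.7
```

```bash
python3 st.py
```

```text
yaw_y -5.67 j6 1.272 tau6 0.535 F [-4.3  0.5  6.3] T [-0.23   0.747  0.21 ] gap 0.011 71.7 [ 0.5468 -0.143   0.087 ] 17.75
Tz [0.178 0.228 0.159 0.224] mean 0.197 tau6 0.228
```

Request:
jog_arm:
  moves:
    - {"fingers":1,"slide":[0,-1,0],"angular":[0,0,2]}
    - {"fingers":1,"slide":[0,-1,0],"angular":[0,0,4]}
    - {"fingers":1,"slide":[0,-1,0],"angular":[0,0,6]}
    - {"fingers":1,"slide":[0,-1,0],"angular":[0,0,6]}

```text
clock: 18.28
tcp_pos: [0.5466, -0.143, 0.087]
orientation: [0.0, 0.775, 0.632, 0.0]
wrist_force: [-0.9, -0.8, 4.6]
finger_gap: 0.0109
grip_force: 71.5
```

```bash
python3 st.py
```

```text
yaw_y -11.64 j6 1.376 tau6 0.575 F [-0.9 -0.8  4.6] T [-0.183  0.268  0.24 ] gap 0.0109 71.5 [ 0.5466 -0.143   0.087 ] 18.2833
Tz [0.23  0.147 0.135 0.201] mean 0.178 tau6 0.239
```

Request:
jog_arm:
  moves:
    - {"fingers":1,"slide":[0,0,0],"angular":[0,0,2]}
    - {"fingers":1,"slide":[0,0,0],"angular":[0,0,4]}
    - {"fingers":1,"slide":[0,0,0],"angular":[0,0,6]}
    - {"fingers":1,"slide":[0,0,0],"angular":[0,0,6]}

```text
clock: 18.82
tcp_pos: [0.5464, -0.1429, 0.087]
orientation: [-0.0, 0.807, 0.59, 0.0]
wrist_force: [-2.7, -0.6, 6.1]
finger_gap: 0.0114
grip_force: 71.6
```

```bash
python3 st.py
```

```text
yaw_y -17.64 j6 1.48 tau6 0.532 F [-2.7 -0.6  6.1] T [-0.089  0.408  0.204] gap 0.0114 71.6 [ 0.5464 -0.1429  0.087 ] 18.8167
Tz [0.207 0.227 0.199 0.182] mean 0.204 tau6 0.225
```

```bash
cat > jw.py <<'E'
from fit import *
c=read_camera("scene"); k=np.array([.5485,-.138]);y=np.array([.209,.978]);x=np.array([.978,-.209])
for im in (cv2.imread("pics/scene0.png")[...,::-1],c["color"]):
    l=[]
    for d in range(76,130,2):
        v=np.mean([cv2.getRectSubPix(im.astype(np.float32),(1,1),proj(c,np.r_[k+y*d/1000+x*e,z]))[0,0] for e,z in((.024,.03),(.024,.045),(.022,.055))],0); l.append(int(v[2]-v[0]))
    print("blueness from d=76",l)
m=mask(c,(297,240)); print("beaker rows",np.where(m.any(1))[0][[0,-1]],[np.where(m[r])[0][[0,-1]].tolist() for r in(240,250,260)])
E
python3 jw.py
```

```text
blueness from d=76 [-5, -3, 7, 40, 74, 79, 80, 76, 38, 1, -4, -5, -6, -6, -6, -6, -6, -6, -6, -6, -6, -6, -6, -4, -3, -3, -3]
blueness from d=76 [-6, -4, -3, -3, -4, -3, -1, 11, 48, 68, 72, 73, 63, 18, -25, -61, -84, -91, -93, -93, -95, -97, -98, -100, -100, -99, -99]
beaker rows [234 273] [[288, 306], [288, 307], [289, 307]]
```

Request:
jog_arm:
  moves:
    - {"fingers":1,"slide":[0,-0.5,0],"angular":[0,0,2]}
    - {"fingers":1,"slide":[0,-0.5,0],"angular":[0,0,4]}
    - {"fingers":1,"slide":[0,-0.5,0],"angular":[0,0,6]}
    - {"fingers":1,"slide":[0,-0.5,0],"angular":[0,0,6]}

```text
clock: 19.4
tcp_pos: [0.5462, -0.1429, 0.087]
orientation: [0.0, 0.837, 0.547, 0.0]
wrist_force: [-1.6, -0.3, 5.1]
finger_gap: 0.0111
grip_force: 71.6
```

```bash
python3 st.py
```

```text
yaw_y -23.64 j6 1.585 tau6 0.549 F [-1.6 -0.3  5.1] T [-0.044  0.281  0.203] gap 0.0111 71.6 [ 0.5462 -0.1429  0.087 ] 19.4
Tz [0.258 0.255 0.269 0.244] mean 0.256 tau6 0.24
```

The jaw has advanced about 10 mm and is pushing the beaker (7 mm) upright. Continue.

Request:
jog_arm:
  moves:
    - {"fingers":1,"slide":[0,0,0],"angular":[0,0,2]}
    - {"fingers":1,"slide":[0,0,0],"angular":[0,0,4]}
    - {"fingers":1,"slide":[0,0,0],"angular":[0,0,6]}
    - {"fingers":1,"slide":[0,0,0],"angular":[0,0,6]}

```text
clock: 19.93
tcp_pos: [0.546, -0.1428, 0.087]
orientation: [0.0, 0.864, 0.503, 0.0]
wrist_force: [-2.4, -0.1, 5.5]
finger_gap: 0.0113
grip_force: 71.6
```

```bash
python3 st.py
```

```text
yaw_y -29.64 j6 1.69 tau6 0.531 F [-2.4 -0.1  5.5] T [-0.082  0.345  0.216] gap 0.0113 71.6 [ 0.546  -0.1428  0.087 ] 19.9333
Tz [0.168 0.185 0.168 0.189] mean 0.177 tau6 0.224
```

Request:
jog_arm:
  moves:
    - {"fingers":1,"slide":[0,0,0],"angular":[0,0,2]}
    - {"fingers":1,"slide":[0,0,0],"angular":[0,0,4]}
    - {"fingers":1,"slide":[0,0,0],"angular":[0,0,6]}
    - {"fingers":1,"slide":[0,0,0],"angular":[0,0,6]}

```text
clock: 20.47
tcp_pos: [0.5459, -0.1427, 0.087]
orientation: [-0.0, 0.89, 0.457, 0.0]
wrist_force: [-1.6, 0.0, 5.9]
finger_gap: 0.0111
grip_force: 71.6
```

```bash
python3 st.py
```

```text
yaw_y -35.64 j6 1.794 tau6 0.532 F [-1.6  0.   5.9] T [-0.006  0.43   0.173] gap 0.0111 71.6 [ 0.5459 -0.1427  0.087 ] 20.4667
Tz [0.254 0.186 0.164 0.206] mean 0.202 tau6 0.224
```

Request:
jog_arm:
  moves:
    - {"fingers":1,"slide":[0,0,0],"angular":[0,0,2]}
    - {"fingers":1,"slide":[0,0,0],"angular":[0,0,4]}
    - {"fingers":1,"slide":[0,0,0],"angular":[0,0,6]}
    - {"fingers":1,"slide":[0,0,0],"angular":[0,0,6]}

```text
clock: 21.0
tcp_pos: [0.5457, -0.1426, 0.087]
orientation: [-0.0, 0.912, 0.41, 0.0]
wrist_force: [-3.1, 0.7, 7.1]
finger_gap: 0.0109
grip_force: 71.7
```

```bash
python3 st.py
```

```text
yaw_y -41.63 j6 1.899 tau6 0.533 F [-3.1  0.7  7.1] T [0.04  0.523 0.248] gap 0.0109 71.7 [ 0.5457 -0.1426  0.087 ] 21.0
Tz [0.189 0.203 0.175 0.205] mean 0.193 tau6 0.225
```

Request:
jog_arm:
  moves:
    - {"fingers":1,"slide":[0,0,0],"angular":[0,0,2]}
    - {"fingers":1,"slide":[0,0,0],"angular":[0,0,4]}
    - {"fingers":1,"slide":[0,0,0],"angular":[0,0,6]}
    - {"fingers":1,"slide":[0,0,0],"angular":[0,0,6]}

```text
clock: 21.53
tcp_pos: [0.5456, -0.1425, 0.087]
orientation: [-0.0, 0.932, 0.361, 0.0]
wrist_force: [-2.7, 0.4, 6.0]
finger_gap: 0.0113
grip_force: 71.7
```

```bash
python3 st.py; python3 jw.py
```

```text
yaw_y -47.63 j6 2.004 tau6 0.535 F [-2.7  0.4  6. ] T [0.027 0.595 0.205] gap 0.0113 71.7 [ 0.5456 -0.1425  0.087 ] 21.5333
Tz [0.223 0.156 0.25  0.141] mean 0.193 tau6 0.227
blueness from d=76 [-5, -3, 7, 40, 74, 79, 80, 76, 38, 1, -4, -5, -6, -6, -6, -6, -6, -6, -6, -6, -6, -6, -6, -4, -3, -3, -3]
blueness from d=76 [-5, -4, -3, -3, -3, -3, -3, -4, -1, 26, 64, 76, 74, 70, 45, -3, -45, -77, -89, -93, -94, -96, -97, -98, -100, -100, -100]
beaker rows [234 273] [[289, 307], [289, 308], [290, 307]]
```

Request:
jog_arm:
  moves:
    - {"fingers":1,"slide":[0,0,0],"angular":[0,0,2]}
    - {"fingers":1,"slide":[0,0,0],"angular":[0,0,4]}
    - {"fingers":1,"slide":[0,0,0],"angular":[0,0,6]}
    - {"fingers":1,"slide":[0,0,0],"angular":[0,0,6]}

```text
clock: 22.12
tcp_pos: [0.5454, -0.1424, 0.087]
orientation: [-0.001, 0.95, 0.312, 0.0]
wrist_force: [-3.3, 1.3, 7.1]
finger_gap: 0.0116
grip_force: 71.8
```

```bash
python3 st.py
```

```text
yaw_y -53.62 j6 2.108 tau6 0.631 F [-3.3  1.3  7.1] T [0.213 0.68  0.277] gap 0.0116 71.8 [ 0.5454 -0.1424  0.087 ] 22.1167
Tz [0.296 0.279 0.316 0.294] mean 0.296 tau6 0.322
```

Request:
jog_arm:
  moves:
    - {"fingers":1,"slide":[0,0,0],"angular":[0,0,2]}
    - {"fingers":1,"slide":[0,0,0],"angular":[0,0,4]}
    - {"fingers":1,"slide":[0,0,0],"angular":[0,0,5]}
    - {"fingers":1,"slide":[0,0,0],"angular":[0,0,5]}

```text
clock: 22.65
tcp_pos: [0.5454, -0.1423, 0.087]
orientation: [-0.001, 0.963, 0.271, -0.0]
wrist_force: [-3.7, 1.9, 7.1]
finger_gap: 0.0111
grip_force: 71.9
```

```bash
python3 st.py
```

```text
yaw_y -58.58 j6 2.195 tau6 0.487 F [-3.7  1.9  7.1] T [0.186 0.672 0.364] gap 0.0111 71.9 [ 0.5454 -0.1423  0.087 ] 22.65
Tz [0.321 0.298 0.28  0.244] mean 0.286 tau6 0.318
```

The resting torque rose from 0.22 to 0.32, so the clamp is taking up. Small steps now.

Request:
jog_arm:
  moves:
    - {"fingers":1,"slide":[0,0,0],"angular":[0,0,1.5]}
    - {"fingers":1,"slide":[0,0,0],"angular":[0,0,3]}
    - {"fingers":1,"slide":[0,0,0],"angular":[0,0,3]}

```text
clock: 23.1
tcp_pos: [0.5453, -0.1422, 0.087]
orientation: [-0.001, 0.97, 0.245, -0.0]
wrist_force: [-3.0, 1.5, 7.6]
finger_gap: 0.011
grip_force: 71.8
```

```bash
python3 st.py
```

```text
yaw_y -61.66 j6 2.249 tau6 0.052 F [-3.   1.5  7.6] T [ 0.265  0.689 -0.168] gap 0.011 71.8 [ 0.5453 -0.1422  0.087 ] 23.1
Tz [-0.109 -0.172 -0.139 -0.157] mean -0.144 tau6 -0.15
```

Request:
jog_arm:
  moves:
    - {"fingers":1,"slide":[0,0,0],"angular":[0,0,1.5]}
    - {"fingers":1,"slide":[0,0,0],"angular":[0,0,3]}
    - {"fingers":1,"slide":[0,0,0],"angular":[0,0,3]}

```text
clock: 23.55
tcp_pos: [0.5453, -0.1421, 0.0869]
orientation: [-0.001, 0.976, 0.219, -0.0]
wrist_force: [-3.4, 1.9, 7.6]
finger_gap: 0.0111
grip_force: 71.8
```

```bash
python3 st.py; python3 jw.py|tail -2
```

```text
yaw_y -64.66 j6 2.301 tau6 0.036 F [-3.4  1.9  7.6] T [ 0.338  0.74  -0.184] gap 0.0111 71.8 [ 0.5453 -0.1421  0.0869] 23.55
Tz [-0.177 -0.237 -0.212 -0.195] mean -0.205 tau6 -0.179
blueness from d=76 [-5, -4, -3, -3, -4, -3, -3, -3, 0, 20, 59, 75, 74, 72, 57, 11, -34, -70, -89, -93, -94, -95, -97, -99, -100, -100, -100]
beaker rows [234 273] [[289, 308], [289, 308], [290, 307]]
```

Torque flipped from +0.3 to -0.2: the limiter slipped, one click, and the jaw has stopped. I'll ease 4° more so the knob rests past the tooth (well short of the 17.8° tooth pitch), then let go.

Request:
jog_arm:
  moves:
    - {"fingers":1,"slide":[0,0,0],"angular":[0,0,2]}
    - {"fingers":1,"slide":[0,0,0],"angular":[0,0,4]}
    - {"fingers":1,"slide":[0,0,0],"angular":[0,0,4]}

```text
clock: 24.05
tcp_pos: [0.5452, -0.142, 0.0869]
orientation: [-0.001, 0.983, 0.185, -0.0]
wrist_force: [-3.9, 1.6, 8.2]
finger_gap: 0.0112
grip_force: 71.8
```

```bash
python3 st.py
```

```text
yaw_y -68.65 j6 2.371 tau6 0.371 F [-3.9  1.6  8.2] T [0.395 0.77  0.039] gap 0.0112 71.8 [ 0.5452 -0.142   0.0869] 24.05
Tz [0.079 0.039 0.05  0.025] mean 0.048 tau6 0.06
```

The knob sits in the detent (torque about 0). Release and retreat.

Request:
jog_arm:
  moves:
    - {"fingers":0.8,"slide":[0,0,0],"angular":[0,0,0]}
    - {"fingers":0.6,"slide":[0,0,0],"angular":[0,0,0]}
    - {"fingers":0.5,"slide":[0,0,0],"angular":[0,0,0]}
    - {"fingers":0.5,"slide":[0,0,0],"angular":[0,0,0]}
    - {"fingers":0.5,"slide":[0,0,-5],"angular":[0,0,0]}
    - {"fingers":0.5,"slide":[0,0,-15],"angular":[0,0,0]}
    - {"fingers":0.5,"slide":[0,0,-35],"angular":[0,0,0]}
    - {"fingers":0.5,"slide":[0,0,-60],"angular":[0,0,0]}
    - {"fingers":0.5,"slide":[0,0,-90],"angular":[0,0,0]}
    - {"fingers":0.5,"slide":[0,0,-120],"angular":[0,0,0]}

```text
clock: 25.08
tcp_pos: [0.5455, -0.143, 0.2085]
orientation: [-0.0, 0.983, 0.185, 0.0]
wrist_force: [1.0, -0.3, 0.5]
finger_gap: 0.0427
grip_force: 0.0
```

Request:
jog_arm:
  moves:
    - {"fingers":0.5,"slide":[0,20,0],"angular":[0,0,0]}
    - {"fingers":0.5,"slide":[0,50,0],"angular":[0,0,0]}
    - {"fingers":0.5,"slide":[0,80,0],"angular":[0,0,0]}
    - {"fingers":0.5,"slide":[0,110,0],"angular":[0,0,0]}
    - {"fingers":0.5,"slide":[0,130,0],"angular":[0,0,0]}
    - {"fingers":0.5,"slide":[0,130,0],"angular":[0,0,0]}
    - {"fingers":0.5,"slide":[0,130,0],"angular":[0,0,0]}

```text
clock: 25.67
tcp_pos: [0.5931, -0.2653, 0.2068]
orientation: [-0.0, 0.983, 0.184, 0.0]
wrist_force: [0.7, -0.4, -0.5]
finger_gap: 0.0427
grip_force: 0.0
```

Run:
```python
from h import *
s=get_state();print(s["tcp_pos"],s["wrist_force"],s["clock"])
c=read_camera("scene");t=read_camera("top")
save("end.png",np.vstack([cv2.resize(q["color"][v:v+100,u:u+240],(720,300),interpolation=cv2.INTER_CUBIC) for q,u,v in((t,190,185),(c,215,200))]))
```

```text
[ 0.59310981 -0.26530268  0.206787  ] [ 0.65863194 -0.44946016 -0.52568183] 25.6667
```

View pics/end.png

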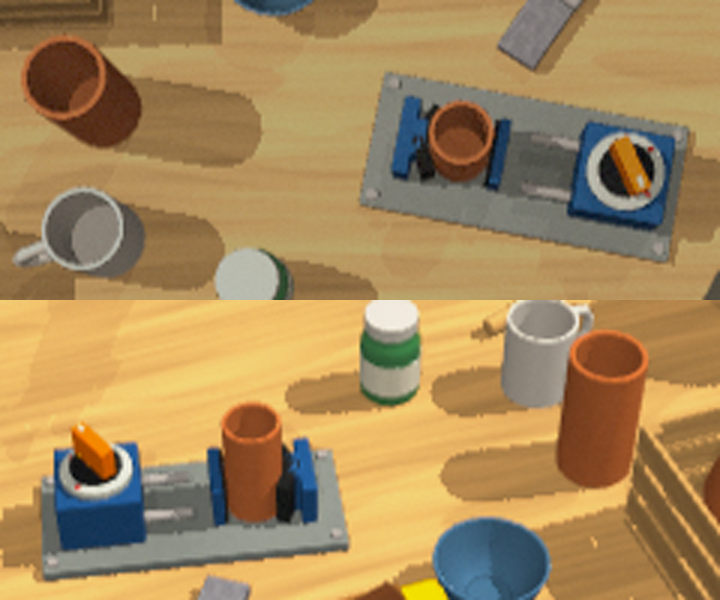

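The beaker stands upright and clamped between the jaw and the V stop (scene crop 252,465). The knob is turned, the other things are where they were, and the robot is clear.

```bash
python3 -c "
from workcell import *
print(hand_in())"
```

```text
the job is handed in; nothing more can be done
None
```

The terracotta beaker stands upright and clamped between the jaw and the V stop. I stopped the knob after one click, judged from the torque reversing (+0.3 to −0.2 N m), not from the pin, and handed in the job at about 26 s on the robot's clock.

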